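Snap the film guide roller into its spring clips

ROBOT

A 6-joint arm with a two-finger parallel gripper is mounted at the origin on a cart in front of the work surface, level with it; the furniture and walls round the work are solid. World frame = base frame: x ahead of the robot, y to its left, z up, the work surface at z = 0. Lengths are in m, angles in rad, forces in N, time in s.
With the tool pointing down it reaches from about 0.375 to 0.925 m from the base axis. Payload 5.7 kg.
Tool frame: the origin (TCP) lies between the finger pads; the fingertips stand 8 mm ahead of it and the grasp point (between the pads) lies 11 mm behind it; z points along the fingers, y is the line along which they close (so a half turn about z gives the same grasp; the last joint's range is limited). The gripper opens to 88 mm and grips with 3 to 60 N. Pads are 20 mm wide; open, the fingers measure 115 mm over their backs; the gripper's body (75 mm by 178 mm) begins 61 mm behind the grasp point.
Start: joints at [-1.288, 0.359, 1.51, -0, 1.272, -0.115], TCP at [0.232, -0.553, 0.231] pointing down, gripper open.
Joint ranges: [-2.97, 2.97], [-1.01, 2.36], [0.21, 2.38], [-0.96, 4.11], [0.2, 2.71], [-2.98, 2.98]. Speed limits (rad/s): [2.39, 2.39, 3.14, 3.14, 3.14, 3.14].

INTERFACE

Orientations are given as a rotation vector (axis times angle).
In Python, from bench import env, grab_frame, camera_model, order gives the robot as it stands. The module is installed in compiled form; this text tells all that it offers.
- The arm moves only by the tool apply_moves, never from a script. Its arguments are lists of equal length, an entry for each row: "translation": the shift along the world's x, y, z in mm, a list of three; "turn": the turn, a rotation vector about the world's x, y, z in degrees, a list of three. In form: {"translation": [[dx, dy, dz], ...], "turn": [[wx, wy, wz], ...]}. A call has exactly 10 rows; each row is the pose to reach, as a shift and turn from the pose commanded when the call began; what a row does not reach only later rows make up. A row lasts 1/12 s, in which the tool goes at most 41.7 mm and 7.16 degrees, less where a joint would pass 70% of its speed; a pose out of reach is approached as far as the arm can. A call with a gripper value outside its range is refused whole. "jaw" is the opening, from -1 (shut) to 1 (fully open), set as the call begins (left out, the last holds). The fingers move at their own pace and stop on an object; "newtons" is the grip in N (left out, the last holds). Time passes only in rows, so rows that repeat a pose let the fingers close, or fill a call up. It gives the time, the measured TCP pose, the force, the opening and the grip force at its end, in the units of the state.
- env.state(): the state, without advancing time (a new reading comes with each control period).
- grab_frame(name): name is "scene" or "side" or "wrist"; returns the picture (384x512x3 uint8, blue, green, red); there is no depth.
- camera_model(name): a dict with "intrinsics" (3x3 intrinsics, pixels), "D" ([k1, k2, p1, p2, k3] as OpenCV has them; the pictures are not rectified), "T" (4x4, takes a point from camera to world coordinates). Camera axes: x right, y up, looking along -z (the intrinsics and any distortion apply to the point x, -y, -z); pixel columns grow to the right and rows downward; lengths in m; the calibration is good to about 2 mm. A picture is of the moment at which its call begins: read the wrist's pose just before it. camera_model takes no time and is no camera call; for the wrist camera it gives the pose at the moment of the call.
- order.finish_job(): hands the job in; it is judged then, once.
The state is a dict: "t": time; "qpos": joint angles; "joint_vel": joint speeds; "tau": joint torques, N m; "ee_pos": TCP position; "tool_rot": TCP orientation; "wrist_force": force on the tool from outside, world axes, zero at the start; "ft_torque": the same for the moment, N m; "opening": finger opening in m; "gripper_force": force on a finger pad.
Only numpy, scipy, OpenCV 4.12 (cv2) and the standard library are available. Lean on these libraries where they do the work, as an engineer would, in place of code of your own. Each camera call takes 0.05 s, during which the arm holds its last target. There are 200 camera calls.

TASK

Put the long guide roller back on the film feeder: press it down sideways into the two spring clips on the rail until both of its necks have snapped fully home and it lies level in the clips, then let go of it. The bar that carries the clips has been clamped somewhere along the rail, not always in the middle, so look or feel where the clips are before you press; leave the short roller and the other loose things where they are.

Things in the scene. Friction and masses are not known exactly. Their poses are not given: they have to be found in the camera images.
- roller_center (a point): Centre (on the axis, half-way along) of the long guide roller, loose, about 0.2 kg; y runs along the roller. 168 mm long, both ends alike: aluminium body 24 mm in diameter, 92 mm long; at each end a 16 mm neck, then a grey hexagonal cap 26 mm across flats, 18 mm long. It lies on the caps' flats, axis 13 mm above the worktop; caps and body are too thick for the clips.
- roller_neck (a point): Middle of the long roller's neck on its +y side, on the axis, 56 mm from the roller's centre; the other neck is 56 mm the other way. A neck is a steel cylinder 16 mm in diameter and 20 mm long (46 to 66 mm from the centre).
- rail: Fixed aluminium strip on the worktop, 236 mm long (y), 46 mm wide (x), 10 mm high; origin at the centre of its underside. A dark steel bar (140 x 34 mm, top 18 mm above the worktop) is clamped on it with its middle up to 28 mm either way along y from the rail's middle. This offset is NOT reported: see or feel it. The bar is rigid and carries the two clips.
- seat (a point): Point fixed to the rail above its middle, 45 mm above the worktop: height of a seated roller's axis; x across, y along the rail. The clips stand 56 mm either way along y from the BAR's middle (not from this point), mouths up, each 12 mm wide along y, inner flanks 100 mm apart. Under each is a rigid post, 26 mm across x, 18 to 31 mm above the worktop; between them only the flat bar.
- lips (a point): Point fixed to the rail above its middle, 63 mm above the worktop: the height of the flared lips of the clips' springy jaws, 23 mm apart. Their throat, 53 mm up, is 10 mm wide and springs open for a 16 mm neck only; each neck must be over its clip within 4 mm along y. Pressing both in takes 10 to 15 N; they bottom on saddles 37 mm up and stay. Unsnapped on the lips, a neck is over 8 mm too high.
- short_roller_center (a point): Centre of a second, shorter roller of the same make and diameters (128 mm long in all, body 52 mm long) that does not fit these clips; it lies on the worktop, axis 13 mm up along its y. Leave it alone.
- foot: White round machine foot, 42 mm across and 32 mm high, bystander; origin at the centre of its underside.
- nut: Knurled round spindle nut, 40 mm across and 22 mm high, bystander; origin at the centre of its underside.
- spanner: Combination spanner, 164 mm long along y, 26 mm wide, 8 mm high, bystander; origin at the centre of its underside.
- bolt: Hexagon bolt lying down, 59 mm long along y, 20 mm wide, 18 mm high, bystander; origin at the centre of its underside.
There are look-alikes about, which are no part of the job. Leave any brown look-alike of the part that bears roller_center alone.

How it is judged:
At the end, for the whole second after the job is handed in: The long roller lies in both clips: its centre within 3 mm of the seated height and 4 mm of the rail's middle line across, within 40 mm of the rail's middle along it, and its axis within 0.05 rad of the rail's; nothing touches it but the clips (z of roller_center in the frame of seat between -0.003 and 0.003 m and x of roller_center in the frame of seat between -0.004 and 0.004 m and y of roller_center in the frame of seat between -0.04 and 0.04 m and angle between the y axis of roller_center and the y axis of seat, either way round below 0.05 rad).
It fails at once if the short roller is shifted by more than 3 cm (distance of short_roller_center from where it was at the start of the episode above 0.03 m).
It fails at once if the foot is shifted by more than 3 cm (distance of foot from where it was at the start of the episode above 0.03 m).
It fails at once if the nut is shifted by more than 3 cm (distance of nut from where it was at the start of the episode above 0.03 m).
It fails at once if the spanner is shifted by more than 3 cm (distance of spanner from where it was at the start of the episode above 0.03 m).
It fails at once if the bolt is shifted by more than 3 cm (distance of bolt from where it was at the start of the episode above 0.03 m).
It also fails if it takes over 64 s, if anything falls off the work surface, if the arm or the gripper's body presses on something with over 40 N, if the wrist force passes 120 N, or if a joint passes its speed limit or range.

## Working session

There is one attempt and no reset: what is moved stays moved. The work goes in short steps, Python scripts to look and compute and a tool call to move; the robot and the scene stay as the last step left them, time stands still between calls to the robot, and variables do not carry over. Pictures are saved under pics/ and viewed, at most 10 in all, crops included, and the job is handed in when it is done.

Besides the shell and the picture viewer there is one more tool, called after "Call:" as name(argument=value, ...), one argument or row to a line, values as JSON. apply_moves: Moves the arm, as the interface text tells. Its arguments: {"type":"object","properties":{"translation":{"type":"array"},"turn":{"type":"array"},"jaw":{"type":"number"},"newtons":{"type":"number"}},"required":["translation","turn"]}

```bash
mkdir -p pics; cat > h.py <<'E'
import numpy as np, cv2
from bench import env, grab_frame, camera_model, order
def save(n,f):
    m=camera_model(n); im=grab_frame(n); cv2.imwrite(f'pics/{f}.png',im); np.savez(f'pics/{f}.npz',K=m['intrinsics'],D=m['D'],T=m['T'])
def world(f,pts,z):
    m=np.load(f'pics/{f}.npz'); p=cv2.undistortPoints(np.array(pts,float).reshape(-1,1,2),m['K'],m['D']).reshape(-1,2)
    z=np.broadcast_to(z,len(p)); T=m['T']; d=np.c_[p[:,0],-p[:,1],-np.ones(len(p))]@T[:3,:3].T
    return T[:3,3]+d*((z-T[2,3])/d[:,2])[:,None]
def pix(f,P):
    m=np.load(f'pics/{f}.npz');T=m['T'];q=(np.array(P,float)-T[:3,3])@T[:3,:3]*[1,-1,-1]
    return cv2.projectPoints(q,np.zeros(3),np.zeros(3),m['K'],m['D'])[0].reshape(-1,2)
E
python3 - <<'E'
from h import *
for n in('scene','side'): save(n,n+'0'); print(np.load(f'pics/{n}0.npz')['T'].round(2))
a=cv2.imread('pics/scene0.png');cv2.imwrite('pics/s.png',cv2.resize(a,(800,600)))
a=cv2.imread('pics/side0.png');cv2.imwrite('pics/d.png',cv2.resize(a,(800,600)))
print(env.state())
E
```

```text
[[-0.88  0.36 -0.31  0.19]
 [-0.47 -0.69  0.55  0.62]
 [-0.02  0.63  0.78  0.94]
 [ 0.    0.    0.    1.  ]]
[[-0.97  0.11 -0.22  0.35]
 [-0.25 -0.48  0.84  0.82]
 [-0.02  0.87  0.5   0.54]
 [ 0.    0.    0.    1.  ]]
{'t': 0.1, 'qpos': array([-1.28807980e+00,  3.59428125e-01,  1.51131903e+00,  7.05986566e-07,
        1.27250449e+00, -1.15110677e-01]), 'joint_vel': array([-0.00140154, -0.00163595, -0.00144646, -0.00026774, -0.00198838,
       -0.00090722]), 'tau': array([ 2.22385141e-03, -5.16355598e+01, -2.71405292e+01,  6.76544756e-02,
        2.77077378e-02, -3.99559417e-05]), 'ee_pos': array([ 0.23226554, -0.55255829,  0.2298985 ]), 'tool_rot': array([-3.07802563e+00, -6.20465746e-01,  2.16960187e-04]), 'wrist_force': array([-0.16906945, -0.37064723, -0.1867915 ]), 'ft_torque': array([-0.00365615,  0.05898007, -0.01051632]), 'gripper_force': 0.0, 'opening': 0.08748641780799887}
```

View pics/s.png

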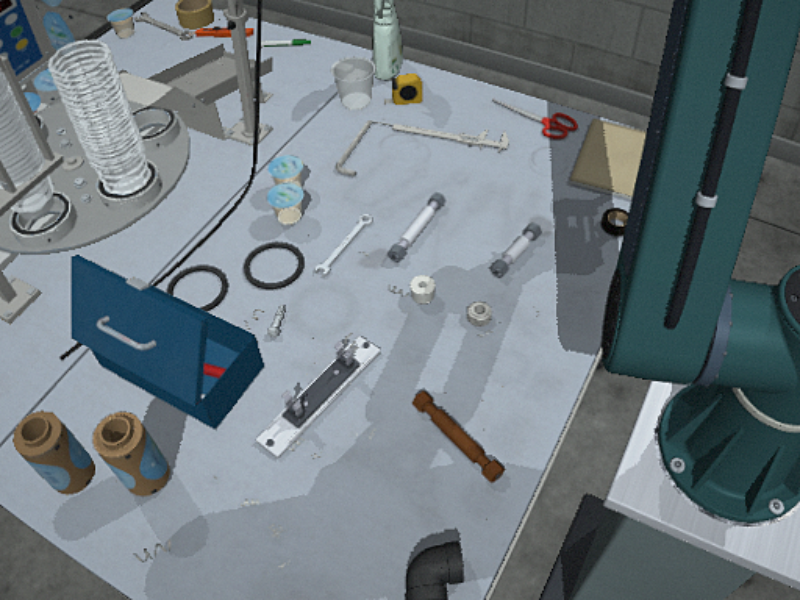

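View pics/d.png

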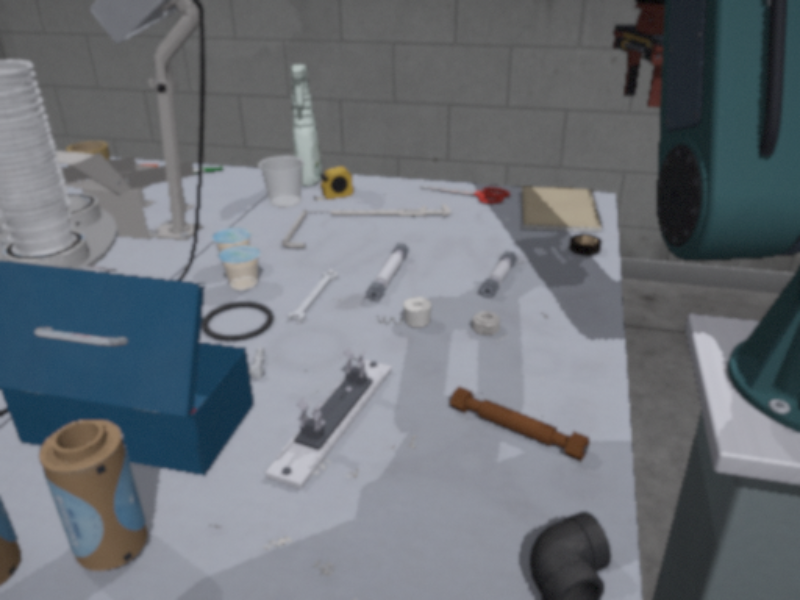

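The scene picture (800x600 scale) shows the long roller from about (437,201) to (399,251). The short one runs from (532,230) to (501,268). The rail's ends are at (266,448) and (372,345), with the clips near (297,400) and (346,350). The brown look-alike is at (458,435).

```bash
python3 - <<'E'
from h import *
s=0.64
P=[(437,201),(399,251),(532,230),(501,268)]
w=world('scene0',np.array(P)*s,0.013);print(w.round(3), np.linalg.norm(w[0]-w[1]),np.linalg.norm(w[2]-w[3]))
# rail top corners by eye: left end, right end corners
w=world('scene0',np.array([(256,440),(279,457),(382,350),(361,336)])*s,0.010);print(w.round(3))
a=cv2.imread('pics/scene0.png')
b=a[110:310,155:355];cv2.imwrite('pics/c1.png',cv2.resize(b,(600,600),interpolation=cv2.INTER_CUBIC))
E
```

```text
[[ 0.619 -0.246  0.013]
 [ 0.622 -0.102  0.013]
 [ 0.433 -0.258  0.013]
 [ 0.447 -0.149  0.013]] 0.14346146991680903 0.11005779220269135
[[0.63  0.317 0.01 ]
 [0.585 0.323 0.01 ]
 [0.545 0.092 0.01 ]
 [0.589 0.084 0.01 ]]
```

View pics/c1.png

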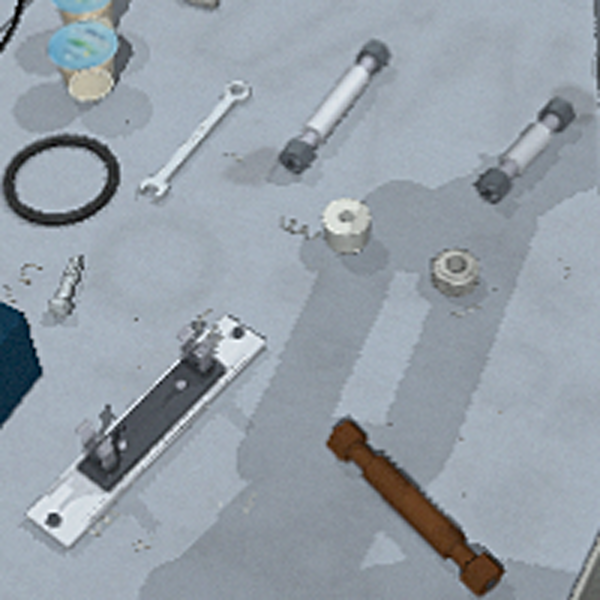

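The crop shows the roller, the rail with its dark bar and two clips, and the spanner and foot well clear of the grasp. I'll set out toward the roller now.

Call:
apply_moves(
  translation=[
    [20,20,0],
    [45,45,0],
    [73,72,0],
    [101,99,0],
    [129,126,0],
    [157,153,0],
    [185,180,0],
    [213,207,0],
    [235,228,0],
    [240,233,0],
  ],
  turn=[
    [0,0,4],
    [0,0,9],
    [0,0,14],
    [0,0,19],
    [0,0,24],
    [0,0,29],
    [0,0,33],
    [0,0,37],
    [0,0,40],
    [0,0,40],
  ],
)

```text
t: 0.93
ee_pos: [0.4751, -0.3165, 0.2303]
tool_rot: [-2.676, -1.644, -0.003]
wrist_force: [-0.1, -0.1, 0.4]
opening: 0.0879
gripper_force: 0.0
```

Call:
apply_moves(
  translation=[
    [15,14,0],
    [30,28,0],
    [45,44,-4],
    [60,59,-8],
    [78,76,-14],
    [98,96,-20],
    [118,116,-26],
    [136,133,-32],
    [148,146,-36],
    [148,146,-36],
  ],
  turn=[
    [0,0,3],
    [0,0,6],
    [0,0,9],
    [0,0,12],
    [0,0,15],
    [0,0,18],
    [0,0,21],
    [0,0,24],
    [0,0,27],
    [0,0,27],
  ],
)

```text
t: 1.77
ee_pos: [0.6215, -0.172, 0.1931]
tool_rot: [-2.22, -2.22, -0.0]
wrist_force: [0.5, -1.0, -0.7]
opening: 0.0878
gripper_force: 0.0
```

```bash
python3 - <<'E'
from h import *
save('wrist','w0'); s=env.state(); print(s['t'],s['ee_pos'],s['tool_rot'],s['qpos'],np.load('pics/w0.npz')['T'].round(3))
cv2.imwrite('pics/w0b.png',cv2.resize(cv2.imread('pics/w0.png'),(800,600)))
print(pix('w0',[[.62,-.174,.013]]))
w=world('scene0',155+np.array([[78,470],[110,490],[225,370]])/3-[0,45],.018);print(w.round(3))
E
```

```text
1.8167 [ 0.62038632 -0.17339504  0.1935518 ] [-2.22337727e+00 -2.21723819e+00  1.64839517e-03] [-3.79513679e-01  4.55041293e-01  1.45076567e+00 -3.49544454e-04
  1.23767064e+00 -3.76634102e-01] [[ 1.    -0.001 -0.     0.622]
 [ 0.001  0.954  0.3   -0.088]
 [ 0.    -0.3    0.954  0.349]
 [ 0.     0.     0.     1.   ]]
[[254.04145364 173.59479669]]
[[0.613 0.269 0.018]
 [0.582 0.271 0.018]
 [0.56  0.137 0.018]]
```

View pics/w0b.png

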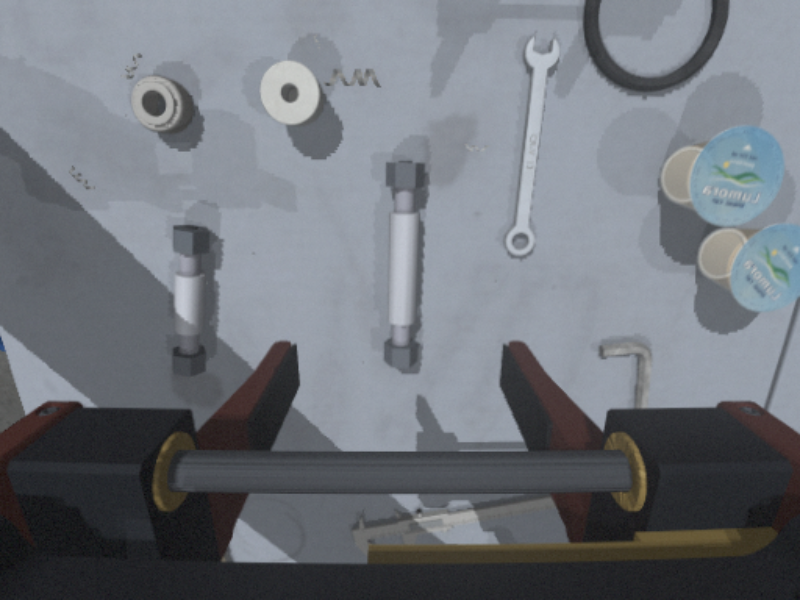

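The wrist view shows the long roller's body from (404,211) to (401,326), with caps spanning (405,162) to (400,368). The fingers pass clear of the short roller and the spanner.

```bash
python3 - <<'E'
from h import *
w=world('w0',np.array([(404,211),(401,326),(405.5,175),(400.5,352)])*.64,.013);print(w.round(4),(w[0]+w[1])/2,np.linalg.norm(w[0]-w[1]),np.linalg.norm(w[2]-w[3]))
E
```

```text
[[ 0.6257 -0.1244  0.013 ]
 [ 0.6235 -0.223   0.013 ]
 [ 0.6267 -0.0967  0.013 ]
 [ 0.6231 -0.2477  0.013 ]] [ 0.62457721 -0.17370237  0.013     ] 0.0985730110811732 0.15113776651626434
```

Call:
apply_moves(
  translation=[
    [4,1,-15],
    [4,1,-40],
    [4,1,-70],
    [4,1,-100],
    [4,1,-130],
    [4,1,-155],
    [4,1,-170],
    [4,1,-179],
    [4,1,-182],
    [4,1,-182],
  ],
  turn=[
    [0,0,-1],
    [0,0,-1.3],
    [0,0,-1.3],
    [0,0,-1.3],
    [0,0,-1.3],
    [0,0,-1.3],
    [0,0,-1.3],
    [0,0,-1.3],
    [0,0,-1.3],
    [0,0,-1.3],
  ],
  jaw=0.2,
)

```text
t: 2.65
ee_pos: [0.6238, -0.174, 0.0125]
tool_rot: [-2.252, -2.19, 0.001]
wrist_force: [-0.1, -0.5, 0.2]
opening: 0.0525
gripper_force: 0.0
```

Call:
apply_moves(
  translation=[
    [0,0,0],
    [0,0,0],
    [0,0,0],
    [0,0,0],
    [0,0,0],
    [0,0,0],
    [0,0,0],
    [0,0,0],
    [0,0,0],
    [0,0,0],
  ],
  turn=[
    [0,0,0],
    [0,0,0],
    [0,0,0],
    [0,0,0],
    [0,0,0],
    [0,0,0],
    [0,0,0],
    [0,0,0],
    [0,0,0],
    [0,0,0],
  ],
  jaw=-1,
  newtons=55,
)

```text
t: 3.48
ee_pos: [0.6248, -0.1732, 0.0134]
tool_rot: [2.25, 2.192, 0.0]
wrist_force: [-1.2, 0.5, 5.7]
opening: 0.023
gripper_force: 55.0
```

Call:
apply_moves(
  translation=[
    [0,0,10],
    [0,0,35],
    [0,10,65],
    [-5,35,95],
    [-13,65,120],
    [-22,97,145],
    [-31,130,165],
    [-40,163,180],
    [-48,195,187],
    [-54,222,187],
  ],
  turn=[
    [0,0,0],
    [0,0,0],
    [0,0,-1],
    [0,0,-2],
    [0,0,-3],
    [0,0,-4],
    [0,0,-5],
    [0,0,-6.5],
    [0,0,-8],
    [0,0,-8.6],
  ],
)

```text
t: 4.32
ee_pos: [0.5703, 0.051, 0.2021]
tool_rot: [2.408, 2.015, 0.004]
wrist_force: [0.6, -0.7, -2.9]
opening: 0.0227
gripper_force: 55.0
```

Call:
apply_moves(
  translation=[
    [-2,16,0],
    [-4,28,0],
    [-5,35,0],
    [-5,37,0],
    [-5,37,0],
    [-5,37,0],
    [-5,37,0],
    [-5,37,0],
    [-5,37,0],
    [-5,37,0],
  ],
  turn=[
    [0,0,0],
    [0,0,0],
    [0,0,0],
    [0,0,0],
    [0,0,0],
    [0,0,0],
    [0,0,0],
    [0,0,0],
    [0,0,0],
    [0,0,0],
  ],
)

```text
t: 5.15
ee_pos: [0.5655, 0.0853, 0.1995]
tool_rot: [-2.409, -2.016, 0.0]
wrist_force: [-0.0, 0.2, -1.6]
opening: 0.0232
gripper_force: 55.0
```

```bash
python3 - <<'E'
from h import *
s=env.state();save('wrist','w1');  print(s['t'],s['ee_pos'],s['tool_rot'],s['wrist_force'],s['opening'])
cv2.imwrite('pics/w1b.png',cv2.resize(cv2.imread('pics/w1.png'),(800,600),interpolation=cv2.INTER_CUBIC))
E
```

```text
5.15 [0.56551017 0.08534959 0.19954609] [-2.40914095e+00 -2.01617228e+00  3.40993371e-04] [-0.00843915  0.24390591 -1.55853423] 0.0232348159522638
```

View pics/w1b.png

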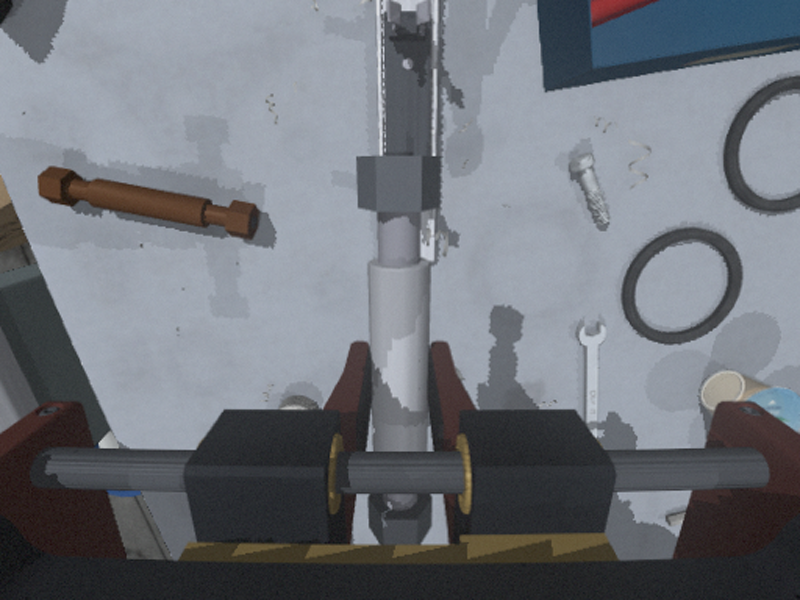

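The roller hides most of the rail from here; only the +y clip shows, at the top, around (409,12). I'll step aside to look.

Call:
apply_moves(
  translation=[
    [-10,10,0],
    [-28,28,0],
    [-48,48,0],
    [-68,68,0],
    [-83,83,0],
    [-90,90,0],
    [-90,90,0],
    [-90,90,0],
    [-90,90,0],
    [-90,90,0],
  ],
  turn=[
    [0,0,0],
    [0,0,0],
    [0,0,0],
    [0,0,0],
    [0,0,0],
    [0,0,0],
    [0,0,0],
    [0,0,0],
    [0,0,0],
    [0,0,0],
  ],
)

```text
t: 6.03
ee_pos: [0.4766, 0.1752, 0.1998]
tool_rot: [2.409, 2.016, 0.001]
wrist_force: [-0.0, 0.2, -1.7]
opening: 0.023
gripper_force: 55.0
```

```bash
python3 - <<'E'
from h import *
s=env.state();save('wrist','w2');  print(s['t'],s['ee_pos'],s['tool_rot'],s['wrist_force'],s['opening'])
cv2.imwrite('pics/w2b.png',cv2.resize(cv2.imread('pics/w2.png')[0:288,128:512],(800,600),interpolation=cv2.INTER_CUBIC))
E
```

```text
6.0333 [0.47659488 0.17523104 0.19976454] [2.40890179e+00 2.01556906e+00 9.23614357e-04] [-0.02775315  0.23137358 -1.71773365] 0.022962604939280616
```

View pics/w2b.png

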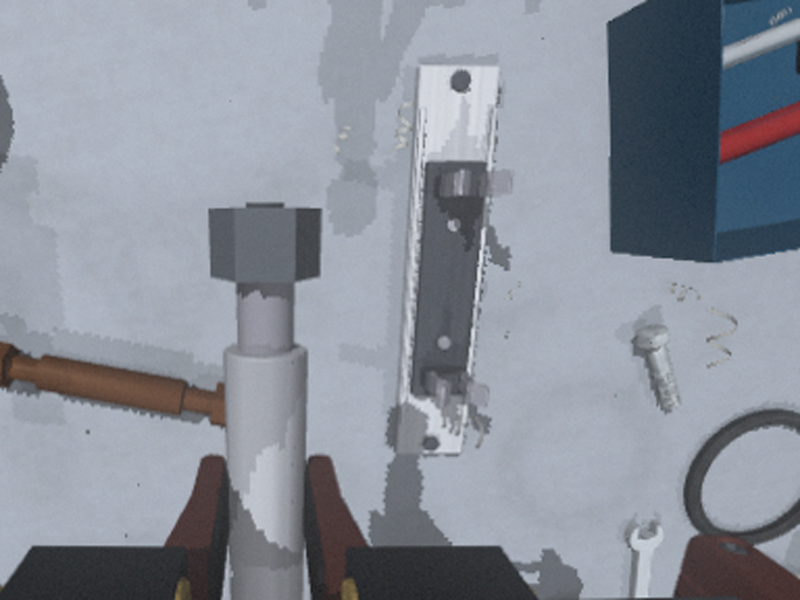

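The rail's corners are at (419,65), (499,65), (400,455) and (461,455) in the crop. The bar's top corners are at (427,162), (487,162) and (413,394). The roller neck shows between (266,283) and (266,347).

```bash
python3 - <<'E'
from h import *
f=lambda P:np.array(P,float)/2.0833+[128,0]
r=world('w2',f([(419,65),(499,65),(461,455),(400,455)]),.010);print('rail',r.round(4))
print(np.linalg.norm(r-np.roll(r,1,0),axis=1))
d=(r[0]+r[1]-r[2]-r[3])/2; c=r.mean(0); print('c',c,'ang',np.degrees(np.arctan2(-d[0],d[1])))
u=d/np.linalg.norm(d); n=np.array([u[1],-u[0],0])
b=world('w2',f([(427,162),(487,162),(413,394)]),.018)
print('bar along,across',[( (x-c)@u*1e3, (x-c)@n*1e3) for x in b])
# roller in hand
s=env.state();e=s['ee_pos']
q=world('w2',f([(265,283),(266,347),(266,240)]),[e[2]+.008,e[2]+.010,e[2]]);q2=world('w2',f([(265,283),(266,320),(266,347)]),e[2]+.008)
for x in list(q)+list(q2): print('held',((x-e)@u*1e3).round(1),((x-e)@n*1e3).round(1))
l=world('w2',f([(227,360),(305,360),(228,440),(303,440)]),e[2]);print([((x-e)@u*1e3,(x-e)@n*1e3) for x in l])
E
```

```text
rail [[0.5908 0.3241 0.01  ]
 [0.6355 0.3168 0.01  ]
 [0.596  0.0825 0.01  ]
 [0.5548 0.0901 0.01  ]]
[0.2367482  0.04524194 0.23757071 0.04186652]
c [0.59427439 0.20336557 0.01      ] ang -9.162402070911467
bar along,across [(np.float64(66.72176994798669), np.float64(-17.30942996932559)), (np.float64(66.52173790790688), np.float64(17.2476306067086)), (np.float64(-72.09146275858093), np.float64(-17.078619034450046))]
held 67.6 1.1
held 50.8 1.1
held 78.3 1.6
held 67.6 1.1
held 57.8 1.2
held 50.3 1.1
[(np.float64(44.85320384884444), np.float64(-10.298950429455717)), (np.float64(44.46186982115446), np.float64(12.303953321957454)), (np.float64(19.86044042721276), np.float64(-10.934683472342618)), (np.float64(19.45797204033215), np.float64(11.819164788781265))]
```

Call:
apply_moves(
  translation=[
    [15,3,0],
    [40,8,0],
    [68,13,0],
    [92,18,-15],
    [110,22,-40],
    [117,23,-70],
    [117,23,-95],
    [117,23,-108],
    [117,23,-113],
    [117,23,-113],
  ],
  turn=[
    [0,0,0.9],
    [0,0,0.9],
    [0,0,0.9],
    [0,0,0.9],
    [0,0,0.9],
    [0,0,0.9],
    [0,0,0.9],
    [0,0,0.9],
    [0,0,0.9],
    [0,0,0.9],
  ],
)

```text
t: 6.92
ee_pos: [0.5919, 0.198, 0.0849]
tool_rot: [-2.392, -2.034, 0.004]
wrist_force: [-0.9, -0.4, -2.2]
opening: 0.0229
gripper_force: 55.0
```

```bash
python3 - <<'E'
from h import *
s=env.state();save('wrist','w3');save('side','d3');save('scene','s3');  print(s['t'],s['ee_pos'],s['tool_rot'],s['wrist_force'],s['opening'])
a=cv2.resize(cv2.imread('pics/w3.png')[0:288,64:448],(800,600),interpolation=cv2.INTER_CUBIC)
cv2.imwrite('pics/w3b.png',a)
b=[cv2.resize(cv2.imread(f'pics/{n}.png')[y:y+120,x:x+80],(400,600),interpolation=cv2.INTER_CUBIC) for n,y,x in(('d3',205,170),('s3',195,165))]
cv2.imwrite('pics/ds3.png',np.hstack(b))
E
```

```text
6.9167 [0.59186968 0.19798574 0.08490637] [-2.39247479 -2.03385043  0.00437416] [-0.8867126  -0.41253983 -2.20978256] 0.022875321094258123
```

View pics/w3b.png

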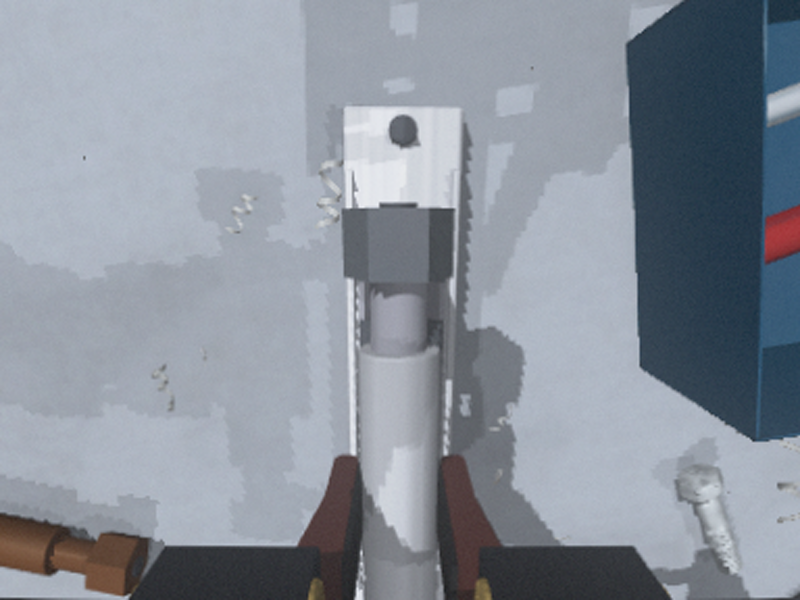

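View pics/ds3.png

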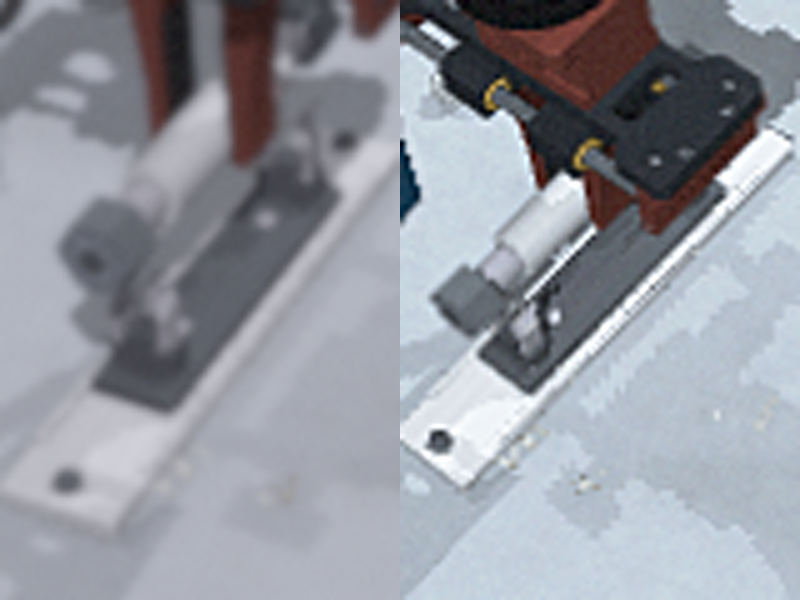

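The wrist crop shows the roller axis at about (399,320), directly over the rail. The rail's end is at (343..463,107) with its hole at (403,130). I can check the offset from these.

```bash
python3 - <<'E'
from h import *
f=lambda P:np.array(P,float)/2.0833+[64,0]
e=env.state()['ee_pos']
a=np.radians(9.1);u=np.array([np.sin(a),np.cos(a),0]);n=np.array([u[1],-u[0],0])
r=world('w3',f([(343,107),(463,107),(403,130)]),.010)
for x in r: print('rail end rel TCP',(x-e)@u*1e3,(x-e)@n*1e3,x)
for P,z in(((399,283),.014),((398.5,349),.012),((398.5,245),.015),((399.5,430),.012)):
    x=world('w3',f([P]),e[2]+z)[0]; print('held',(x-e)@u*1e3,(x-e)@n*1e3)
# same from scene: bar +y end corners & clip, rail corners (crop 5x, origin 165,195)
g=lambda P:np.array(P,float)/5+[165,195]
r=world('s3',g([(0,435),(68,487),(395,148),(375,130)]),.010);b=world('s3',g([(78,352),(133,392),(322,190)]),.018)
for x in list(r)+list(b): print('scene',(x-e)@u*1e3,(x-e)@n*1e3)
E
```

```text
rail end rel TCP 123.32314395818318 -22.60858668304129 [0.59085372 0.32418197 0.01      ]
rail end rel TCP 123.22609447505387 22.83974503470317 [0.63571468 0.31689812 0.01      ]
rail end rel TCP 115.14097417697397 0.11594388976829617 [0.61199816 0.31250871 0.01      ]
held 67.5417484451221 -1.4344717438338577
held 50.320645967196825 -1.6000096620599809
held 76.74086782818641 -1.5361327860951677
held 27.720298924274424 -1.3780099204770921
scene 121.28493145462816 14.529511035150477
scene 121.10855559561436 -28.353063026163372
scene -110.7066054724303 -31.00513805253086
scene -113.17637477456358 -16.28124910217156
scene 70.29458229409894 11.541297713214668
scene 70.09871608461039 -22.997516534960617
scene -66.46173640154771 -21.75091030444284
```

```bash
python3 - <<'E'
from h import *
s=env.state();e=s['ee_pos'];print(e,s['tool_rot'],camera_model('wrist')['T'][:3,3]-e)
a=np.radians(9.1);u=np.array([np.sin(a),np.cos(a),0]);n=np.array([u[1],-u[0],0])
for nm,c,P in(('s3',(165,195),[(103,265),(68,300),(133,230)]),('d3',(170,205),[(148,200),(105,240),(185,145)])):
    for x in world(nm,np.array(P)/5+c,e[2]): print(nm,(x-e)@u*1e3,(x-e)@n*1e3)
r=world('d3',np.array([(0,490),(115,533)])/5+[170,205],.01)
for x in r: print('d rail',(x-e)@u*1e3,(x-e)@n*1e3)
E
```

```text
[0.5936732  0.19883526 0.08787945] [2.3922319  2.03480149 0.00313053] [0.01285499 0.08322203 0.15616641]
s3 53.44477975208661 -3.292647135138342
s3 75.73794113607568 -3.217484877209667
s3 32.089552433850976 -1.581140444854852
d3 51.75755072767606 -6.236969554724396
d3 76.84827112581776 -3.878096826369889
d3 18.008307049777414 -2.327806322551396
d rail 124.72258125141971 16.85514627566808
d rail 127.22135830642048 -29.464775607978996
```

The cameras disagree by a few mm across the rail: the wrist says about centred, the scene camera about 4 mm off. I'll lower slowly onto the lips and read the side force.

Call:
apply_moves(
  translation=[
    [0,0,-3],
    [0,0,-7],
    [0,0,-11],
    [0,0,-14],
    [0,0,-17],
    [0,0,-19],
    [0,0,-20],
    [0,0,-20],
    [0,0,-20],
    [0,0,-20],
  ],
  turn=[
    [0,0,0],
    [0,0,0],
    [0,0,0],
    [0,0,0],
    [0,0,0],
    [0,0,0],
    [0,0,0],
    [0,0,0],
    [0,0,0],
    [0,0,0],
  ],
)

```text
t: 7.9
ee_pos: [0.5926, 0.1989, 0.0667]
tool_rot: [2.393, 2.036, 0.0]
wrist_force: [-0.4, 0.5, -2.5]
opening: 0.0228
gripper_force: 55.0
```

Call:
apply_moves(
  translation=[
    [0,0,-0.5],
    [0,0,-1],
    [0,0,-1.5],
    [0,0,-2],
    [0,0,-2.5],
    [0,0,-3],
    [0,0,-3],
    [0,0,-3],
    [0,0,-3],
    [0,0,-3],
  ],
  turn=[
    [0,0,0],
    [0,0,0],
    [0,0,0],
    [0,0,0],
    [0,0,0],
    [0,0,0],
    [0,0,0],
    [0,0,0],
    [0,0,0],
    [0,0,0],
  ],
)

```text
t: 8.73
ee_pos: [0.5923, 0.1989, 0.0636]
tool_rot: [-2.392, -2.036, 0.0]
wrist_force: [0.1, 0.2, -1.5]
opening: 0.023
gripper_force: 55.0
```

```bash
python3 - <<'E'
from h import *
s=env.state();print(s['t'],s['ee_pos'],s['tool_rot'],s['wrist_force'],s['ft_torque'])
E
```

```text
8.7333 [0.59231632 0.19887598 0.06360079] [-2.39246212e+00 -2.03580494e+00  3.04483732e-04] [ 0.11117497  0.1921191  -1.48002289] [-0.0367819   0.06038817 -0.02651564]
```

Call:
apply_moves(
  translation=[
    [0,0,-0.5],
    [0,0,-1],
    [0,0,-1.5],
    [0,0,-2],
    [0,0,-2.5],
    [0,0,-3],
    [0,0,-3.5],
    [0,0,-4],
    [0,0,-4],
    [0,0,-4],
  ],
  turn=[
    [0,0,0],
    [0,0,0],
    [0,0,0],
    [0,0,0],
    [0,0,0],
    [0,0,0],
    [0,0,0],
    [0,0,0],
    [0,0,0],
    [0,0,0],
  ],
)

```text
t: 9.57
ee_pos: [0.5926, 0.199, 0.0599]
tool_rot: [2.393, 2.036, 0.001]
wrist_force: [-2.4, -0.2, 5.1]
opening: 0.0232
gripper_force: 55.0
```

```bash
python3 - <<'E'
from h import *
s=env.state();print(s['t'],s['ee_pos'],s['tool_rot'],s['wrist_force'],s['ft_torque']);save('wrist','w4')
a=cv2.resize(cv2.imread('pics/w4.png')[60:240,136:376],(800,600),interpolation=cv2.INTER_CUBIC)
cv2.imwrite('pics/w4b.png',a)
E
```

```text
9.5667 [0.59258831 0.19899659 0.05987404] [2.39265815e+00 2.03586736e+00 6.29664662e-04] [-2.41541135 -0.2127193   5.09314158] [ 0.03364622  0.30598526 -0.09705401]
```

View pics/w4b.png

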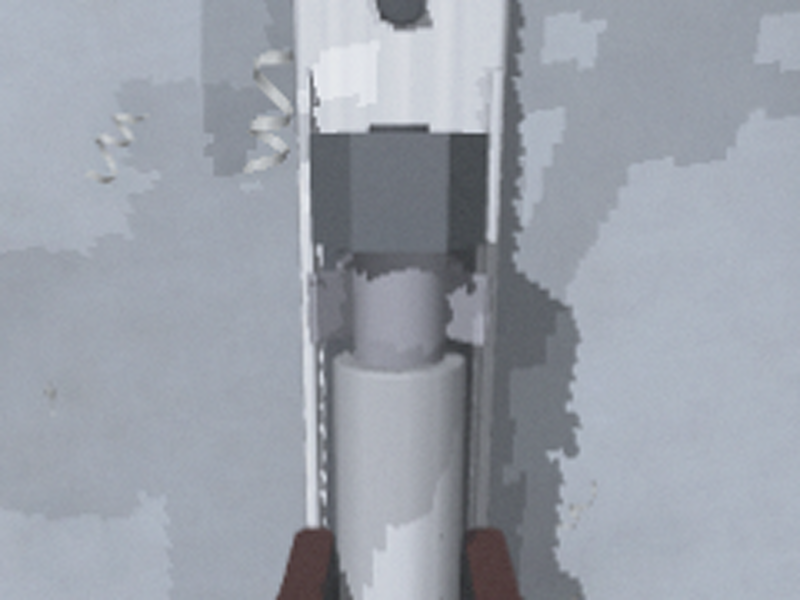

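The crop shows the +y clip spanning rows 270–343 against the neck's 255–355. Across, the jaws run from 313 to 487, with the neck at 399, so it is well centred. First contact reads 5 N, so I'll press home.

Call:
apply_moves(
  translation=[
    [-0.5,0,-1.5],
    [-0.5,0,-3],
    [-0.5,0,-5],
    [-0.5,0,-7],
    [-0.5,0,-9],
    [-0.5,0,-11],
    [-0.5,0,-13],
    [-0.5,0,-15],
    [-0.5,0,-16],
    [-0.5,0,-16],
  ],
  turn=[
    [0,0,0],
    [0,0,0],
    [0,0,0],
    [0,0,0],
    [0,0,0],
    [0,0,0],
    [0,0,0],
    [0,0,0],
    [0,0,0],
    [0,0,0],
  ],
)

```text
t: 10.45
ee_pos: [0.592, 0.1987, 0.0451]
tool_rot: [2.392, 2.036, -0.0]
wrist_force: [-4.8, -2.6, 15.6]
opening: 0.0228
gripper_force: 55.0
```

Call:
apply_moves(
  translation=[
    [0,0,-0.3],
    [0,0,-0.6],
    [0,0,-1],
    [0,0,-1],
    [0,0,-1],
    [0,0,-1],
    [0,0,-1],
    [0,0,-1],
    [0,0,-1],
    [0,0,-1],
  ],
  turn=[
    [0,0,0],
    [0,0,0],
    [0,0,0],
    [0,0,0],
    [0,0,0],
    [0,0,0],
    [0,0,0],
    [0,0,0],
    [0,0,0],
    [0,0,0],
  ],
)

```text
t: 11.28
ee_pos: [0.592, 0.1987, 0.045]
tool_rot: [2.392, 2.036, 0.0]
wrist_force: [-6.4, -2.0, 20.8]
opening: 0.023
gripper_force: 55.0
```

Call:
apply_moves(
  translation=[
    [-0.5,0,-0.5],
    [-1,0,-1],
    [-1,0,-1.5],
    [-1,0,-2],
    [-1,0,-2],
    [-1,0,-2],
    [-1,0,-2],
    [-1,0,-1],
    [-1,0,0],
    [-1,0,1],
  ],
  turn=[
    [0,0,0],
    [0,0,0],
    [0,0,0],
    [0,0,0],
    [0,0,0],
    [0,0,0],
    [0,0,0],
    [0,0,0],
    [0,0,0],
    [0,0,0],
  ],
)

```text
t: 12.12
ee_pos: [0.5919, 0.1987, 0.0453]
tool_rot: [2.391, 2.035, 0.003]
wrist_force: [-0.1, -1.5, 3.2]
opening: 0.0228
gripper_force: 55.0
```

```bash
python3 - <<'E'
from h import *
s=env.state();print(s['t'],s['ee_pos'],s['tool_rot'],s['wrist_force'],s['ft_torque'])
E
```

```text
12.1167 [0.59191536 0.19872642 0.0452697 ] [2.39117983 2.03523251 0.00282518] [-0.12254097 -1.49832237  3.22584479] [-0.2263246  -0.09110587 -0.07659363]
```

It has bottomed and the side force is gone. I'll open and lift away.

Call:
apply_moves(
  translation=[
    [0,0,0],
    [0,0,0],
    [0,0,0],
    [0,0,0],
    [0,0,0],
    [0,0,0],
    [0,0,0],
    [0,0,0],
    [0,0,0],
    [0,0,0],
  ],
  turn=[
    [0,0,0],
    [0,0,0],
    [0,0,0],
    [0,0,0],
    [0,0,0],
    [0,0,0],
    [0,0,0],
    [0,0,0],
    [0,0,0],
    [0,0,0],
  ],
  jaw=0.2,
)

```text
t: 12.95
ee_pos: [0.5909, 0.1989, 0.0436]
tool_rot: [-2.392, -2.036, 0.0]
wrist_force: [0.1, -0.3, -0.2]
opening: 0.0529
gripper_force: 0.0
```

Call:
apply_moves(
  translation=[
    [0,0,8],
    [0,0,25],
    [0,0,50],
    [0,0,80],
    [0,-10,110],
    [0,-35,140],
    [0,-65,155],
    [0,-92,160],
    [0,-105,160],
    [0,-105,160],
  ],
  turn=[
    [0,0,0],
    [0,0,0],
    [0,0,0],
    [0,0,0],
    [0,0,0],
    [0,0,0],
    [0,0,0],
    [0,0,0],
    [0,0,0],
    [0,0,0],
  ],
)

```text
t: 13.78
ee_pos: [0.5911, 0.0916, 0.2043]
tool_rot: [2.395, 2.032, 0.001]
wrist_force: [-0.2, -0.3, -0.1]
opening: 0.0528
gripper_force: 0.0
```

```bash
python3 - <<'E'
from h import *
save('wrist','w5');save('side','d5');save('scene','s5')
a=cv2.resize(cv2.imread('pics/w5.png')[0:300,170:370],(400,600),interpolation=cv2.INTER_CUBIC)
b=[cv2.resize(cv2.imread(f'pics/{n}.png')[y:y+75,x:x+100],(400,300),interpolation=cv2.INTER_CUBIC) for n,y,x in(('d5',220,165),('s5',210,155))]
cv2.imwrite('pics/f.png',np.hstack([a,np.vstack(b)]))
E
```

```text
(no output)
```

View pics/f.png

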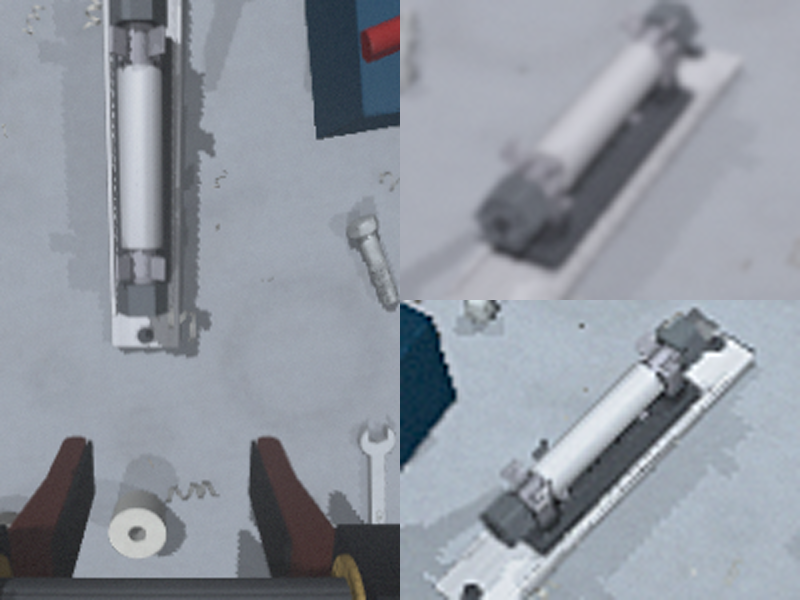

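Both clips' jaws stand up around their necks, at (140,40) and (142,265) in the left panel, and nothing else has moved. I'll confirm both ends are home by pressing on each with closed fingertips.

Call:
apply_moves(
  translation=[
    [-2,15,0],
    [-4,40,-5],
    [-4,62,-25],
    [-4,72,-55],
    [-4,73,-85],
    [-4,73,-110],
    [-4,73,-123],
    [-4,73,-129],
    [-4,73,-132],
    [-4,73,-132],
  ],
  turn=[
    [0,0,0],
    [0,0,0],
    [0,0,0],
    [0,0,0],
    [0,0,0],
    [0,0,0],
    [0,0,0],
    [0,0,0],
    [0,0,0],
    [0,0,0],
  ],
  jaw=-1,
  newtons=20,
)

```text
t: 14.77
ee_pos: [0.5866, 0.1677, 0.071]
tool_rot: [-2.391, -2.036, 0.001]
wrist_force: [0.3, -0.1, 0.3]
opening: 0.0002
gripper_force: 0.0
```

Call:
apply_moves(
  translation=[
    [0,0,-1],
    [0,0,-2],
    [0,0,-3],
    [0,0,-4],
    [0,0,-5],
    [0,0,-6],
    [0,0,-7],
    [0,0,-8],
    [0,0,-8.5],
    [0,0,-8.5],
  ],
  turn=[
    [0,0,0],
    [0,0,0],
    [0,0,0],
    [0,0,0],
    [0,0,0],
    [0,0,0],
    [0,0,0],
    [0,0,0],
    [0,0,0],
    [0,0,0],
  ],
)

```text
t: 15.6
ee_pos: [0.5885, 0.1666, 0.065]
tool_rot: [2.391, 2.035, 0.004]
wrist_force: [-1.0, -2.3, 12.1]
opening: 0.0006
gripper_force: 5.9
```

The -y end touches at tip height 57 mm, exactly that of a seated roller. Now the +y end.

Call:
apply_moves(
  translation=[
    [0,0,12],
    [0,0,24],
    [4,25,26],
    [8,50,26],
    [11,70,26],
    [11,71,22],
    [11,71,14],
    [11,71,8],
    [11,71,7],
    [11,71,7],
  ],
  turn=[
    [0,0,0],
    [0,0,0],
    [0,0,0],
    [0,0,0],
    [0,0,0],
    [0,0,0],
    [0,0,0],
    [0,0,0],
    [0,0,0],
    [0,0,0],
  ],
)

```text
t: 16.43
ee_pos: [0.5969, 0.2366, 0.0691]
tool_rot: [-2.393, -2.034, 0.004]
wrist_force: [0.1, 0.5, -0.1]
opening: 0.0003
gripper_force: 0.0
```

Call:
apply_moves(
  translation=[
    [0,0,-1],
    [0,0,-2],
    [0,0,-3],
    [0,0,-4],
    [0,0,-5],
    [0,0,-6],
    [0,0,-7],
    [0,0,-7],
    [0,0,-7],
    [0,0,-7],
  ],
  turn=[
    [0,0,0],
    [0,0,0],
    [0,0,0],
    [0,0,0],
    [0,0,0],
    [0,0,0],
    [0,0,0],
    [0,0,0],
    [0,0,0],
    [0,0,0],
  ],
)

```text
t: 17.27
ee_pos: [0.5991, 0.2377, 0.065]
tool_rot: [2.391, 2.035, 0.003]
wrist_force: [-1.5, -2.8, 12.5]
opening: 0.0003
gripper_force: 5.7
```

Call:
apply_moves(
  translation=[
    [0,0,10],
    [0,0,30],
    [0,0,60],
    [0,0,90],
    [0,0,115],
    [0,0,125],
    [0,0,125],
    [0,0,125],
    [0,0,125],
    [0,0,125],
  ],
  turn=[
    [0,0,0],
    [0,0,0],
    [0,0,0],
    [0,0,0],
    [0,0,0],
    [0,0,0],
    [0,0,0],
    [0,0,0],
    [0,0,0],
    [0,0,0],
  ],
)

```text
t: 18.1
ee_pos: [0.5966, 0.2375, 0.1859]
tool_rot: [-2.391, -2.035, 0.006]
wrist_force: [-0.0, -0.7, -1.0]
opening: 0.0003
gripper_force: 0.0
```

Both ends touch at the same, seated height, so I'm handing it in.

```bash
python3 -c "
from bench import order
print(order.finish_job())"
```

```text
the job is handed in; nothing more can be done
None
```

The long roller is snapped into both clips, lies level and has been let go. Pressing on each end with the fingertips showed both at the seated height, and the job was handed in at about 18 s; the hand-in call returned no verdict.

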